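# Set a bench polariscope to dark field: light on, analyser lever to zero

### The job

Get the polariscope ready for looking at the test block in dark field: switch its light on by pressing down the raised half of the rocker switch, and push the analyser's lever round until the long zero mark of the scale shows in the middle of the lever's slot. Only press and push with the fingers: do not take the lever between them, and leave the test block and everything else where it stands.

Things in the scene. Friction and masses are not known exactly. Their poses are not given: they have to be found in the camera images.
- polariscope: The polariscope, fixed to the table: a flat grey light box 220 mm deep (its x) by 320 mm wide (its y), top at z = 55 mm, with a round lit window and, above it, a horizontal metal scale ring on a column. A knob (30 mm across, 18 mm tall; not used) stands on the box at x = +60, y = -112 mm. Origin: centre of the underside; its front (-x side) faces the robot, turned by its yaw.
- ring_axis (a point): The centre about which the analyser turns, on its vertical axis, at the height of the lever (134 mm above the table). The axes are those of the polariscope.
- zero_mark (a point): Middle of the zero mark on the fixed scale ring (outer radius 82 mm, top 130 mm above the table): the one long, thick black mark (16 x 2.4 mm; all others are at most 9 mm long), on the front (-x) side of the ring, 75 mm from its centre. Shorter marks follow every 5 degrees, 70 degrees to either side.
- column_top (a point): Top of the upright steel column (18 mm thick, 160 mm tall above the table) at the back of the scale ring, which it carries by a clamp collar 31 mm across.
- analyser (a joint): Angle of the analyser (rad), the dark film in a black ring with the lever. 0 = lever over the zero mark, pointing to the polariscope's -x (to the robot); positive = lever turned towards its +y (left, seen from the robot). Lever direction in the polariscope's frame: (-cos q, +sin q). Starts at 0.45 to 1.15, stops at +-1.35. Friction about 1 N at the grip; stays where left; no spring, no clicks.
- lever_grip (a point): Middle of the lever's grip: a level black round bar 14 mm thick, 37 mm long, along the radius, 98 to 135 mm from the ring's axis (this point: 116.5 mm), centre line 134 mm above the table, nothing right beneath it but the light box or table. Between grip and ring the lever is a flat steel cursor with a slot 6 mm wide over the marks. Own x axis: along the lever to the ring's centre.
- light_switch (a joint): Angle of the rocker switch (rad), on the right front part of the light box: 0 = off (as it starts: the half farther from the robot stands up), 0.34 = on (that half pressed flat, top 60 mm above the table). Needs about 3 N on the raised half; it stays where it is pushed.
- switch_raised (a point): Middle of the upper face of the raised half of the rocker switch (white in a black frame, whole rocker 36 mm along the polariscope's x by 26 mm wide), 12 mm beyond its pivot towards the polariscope's +x; with the switch off about 63 mm above the table. Press straight down here; it goes down about 4 mm.
- test_block: Loose clear amber resin block 44 x 22 x 30 mm with a metal implant in it, standing on the lit window under the analyser. Origin: centre of its underside. To be left alone.
- vial_deck: Loose small vial, 20 mm wide, 45 mm tall, standing on the light box between the ring and the brightness knob. Origin: centre of its underside. Leave alone.
- vial_table: Another such vial standing on the table in front of the light box. Leave alone.
- drill_block: Loose grey block of drills 75 x 50 x 40 mm on the table to the right of the light box. Origin: centre of its underside. Leave alone.
- jaw_model: Loose plaster jaw model, about 75 x 65 x 26 mm, on the table to the left of the light box. Leave alone.
- coffee_cup: Loose dark brown cup, 80 mm across, 105 mm tall, right of all this. Leave alone.
- dish: Loose steel dish, 72 mm across, 28 mm tall, far left. Leave alone.
- ratchet: Loose steel wrench 130 mm long lying flat at the left, near the robot. Leave alone.

How it is judged:
By the outcome, as a careful person would: the job done as asked, in the order asked, and still so for the second after the job is handed in, with the robot touching nothing.
It also fails if it takes over 53 s, if anything falls off the work surface, if the arm or the gripper's body presses on something with over 40 N, if the wrist force passes 120 N, or if a joint passes its speed limit or range.

### The arm

A 6-joint arm with a two-finger parallel gripper is mounted at the origin on the work surface. World frame = base frame: x ahead of the robot, y to its left, z up, the work surface at z = 0. Lengths are in m, angles in rad, forces in N, time in s.
With the tool pointing down it reaches from about 0.4 to 0.825 m from the base axis. Payload 7 kg.
Tool frame: the origin (TCP) lies between the finger pads; the fingertips stand 11 mm ahead of it and the grasp point (between the pads) lies 8 mm behind it; x points along the fingers, z is the direction in which the jaws open and shut, and the axes are right-handed (so a half turn about x gives the same grasp; the last joint's range is limited). The gripper opens to 88 mm and grips with 3 to 60 N. Pads are 19 mm wide; open, the fingers measure 130 mm over their backs; the gripper's body (78 mm by 193 mm) begins 47 mm behind the grasp point.
Start: joints at [1.504, 0.359, 0.012, 0, -1.224, -0.288], TCP at [0.235, 0.633, 0.238] pointing down, gripper open.
Joint ranges: [-3.07, 3.07], [-1.43, 2.12], [-1.02, 1.25], [-3.03, 1.67], [-3.05, -0], [-3.03, 3.03]. Speed limits (rad/s): [2.39, 2.39, 3.01, 3.14, 3.14, 3.14].

### API

Orientations are given as [roll, pitch, yaw] about the fixed x, y, z axes, in that order (R = Rz(yaw) Ry(pitch) Rx(roll)).
In Python, from station import arm gives the robot as it stands.
- The arm moves only by the tool jog_arm, never from a script. Its argument "motion" is a list of rows, each an object of numbers: "dx", "dy", "dz": the shift along the tool's x, y, z in m; "twist": the turn about the tool's x in degrees. In form: [{"dx": .., "dy": .., "dz": .., "twist": ..}, ...]. A call has 1 to 20 rows; each row is the pose to reach, as a shift and turn from the pose commanded when the call began, along the tool's axes at that moment; what a row does not reach only later rows make up. A row lasts 1/12 s, in which the tool goes at most 41.7 mm and 7.16 degrees, less where a joint would pass 70% of its speed; a pose out of reach is approached as far as the arm can. A call with a gripper value outside its range is refused whole. "gripper" is the finger opening in m, from 0 to 0.0876, set as the call begins (left out, the last holds). The fingers move at their own pace and stop on an object; "newtons" is the grip in N (left out, the last holds). Time passes only in rows, so rows that repeat a pose let the fingers close. It gives the time, the measured TCP pose, the force and the opening at its end, in the units of the state.
- arm.get_state(): the state, without advancing time (a new reading comes with each control period).
- arm.grab_frame(name): name is "side" or "top" or "wrist"; returns the picture (480x640x3 uint8, red, green, blue); there is no depth.
- arm.camera_model(name): a dict with "camera_matrix" (3x3 intrinsics, pixels), "eye" and "attitude" of the camera in the world. Camera axes: x right, y down, z forward; pixel columns grow to the right and rows downward; lengths in m; the calibration is good to about 2 mm. A picture is of the moment at which its call begins: read the wrist's pose just before it. camera_model takes no time and is no camera call; for the wrist camera it gives the pose at the moment of the call.
- arm.job_done(): hands the job in, once; it reports no verdict.
The state is a dict: "t": time; "q": joint angles; "qd": joint speeds; "joint_efforts": joint torques, N m; "eef_pos": TCP position; "ee_rot": TCP orientation; "force": force on the tool from outside, world axes, zero at the start; "moment": the same for the moment, N m; "width": finger opening in m.
Only numpy, scipy, OpenCV 4.12 (cv2) and the standard library are available. Lean on these libraries where they do the work, as an engineer would, in place of code of your own. Each camera call takes 0.05 s, during which the arm holds its last target.

## Working session

There is one attempt and no reset: what is moved stays moved. The work goes in short steps, Python scripts to look and compute and a tool call to move; the robot and the scene stay as the last step left them, time stands still between calls to the robot, and variables do not carry over. Pictures are saved under pics/ and viewed, and the job is handed in when it is done.

Besides the shell and the picture viewer there is one more tool, called after "Call:" in YAML: its name, and indented under it one key for each argument. jog_arm: Moves the arm, as the interface text tells. Its arguments: {"type":"object","properties":{"motion":{"type":"array"},"gripper":{"type":"number"},"newtons":{"type":"number"}},"required":["motion"]}

```bash
mkdir -p pics; ls
python3 - <<'E'
from station import arm
import cv2,numpy as np
np.set_printoptions(precision=4,suppress=True)
s=arm.get_state();print({k:np.round(s[k],4) for k in s})
for n in("side","top","wrist"):
    m=arm.camera_model(n);print(n,m)
    cv2.imwrite(f"pics/a_{n}.png",cv2.cvtColor(arm.grab_frame(n),cv2.COLOR_RGB2BGR))
E
```

```text
pics
{'t': np.float64(0.0), 'q': array([ 1.5041,  0.3594,  0.0111, -0.0004, -1.2241, -0.2881]), 'qd': array([-0.0006,  0.0002,  0.001 ,  0.0011,  0.0004, -0.0012]), 'joint_efforts': array([  0.0016, -58.2719,  29.3042,   6.9973,   0.007 ,  -0.0001]), 'eef_pos': array([0.2344, 0.6325, 0.2366]), 'ee_rot': array([ 0.0723,  1.5691, -1.8535]), 'force': array([-0.4049, -0.3816,  0.4154]), 'moment': array([ 0.0064, -0.0406,  0.0524]), 'width': np.float64(0.0872)}
side {'camera_matrix': array([[506.5689,   0.    , 314.3116],
       [  0.    , 506.5689, 240.4075],
       [  0.    ,   0.    ,   1.    ]]), 'eye': array([ 0.3236, -1.0718,  0.7379]), 'attitude': array([-2.0869,  0.0038, -0.1955])}
top {'camera_matrix': array([[501.2696,   0.    , 316.5901],
       [  0.    , 501.2696, 244.6595],
       [  0.    ,   0.    ,   1.    ]]), 'eye': array([ 0.3628, -0.0128,  1.3187]), 'attitude': array([-3.0175, -0.0047, -1.5681])}
wrist {'camera_matrix': array([[363.2496,   0.    , 317.2313],
       [  0.    , 363.2496, 237.933 ],
       [  0.    ,   0.    ,   1.    ]]), 'eye': array([0.3022, 0.6078, 0.3848]), 'attitude': array([ 2.8723, -0.0019, -1.9254])}
```

View pics/a_top.png

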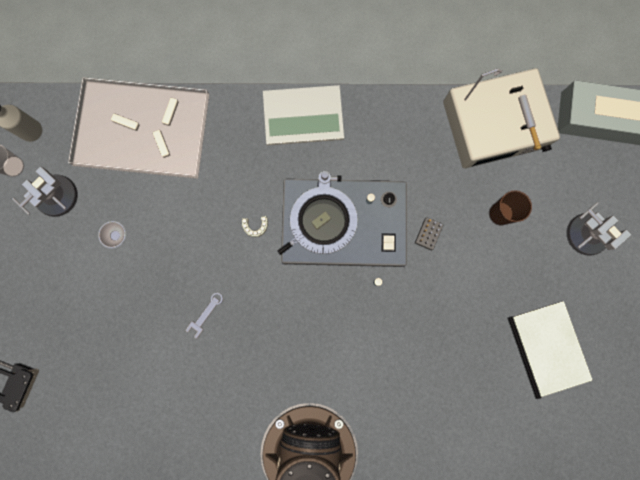

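View pics/a_side.png

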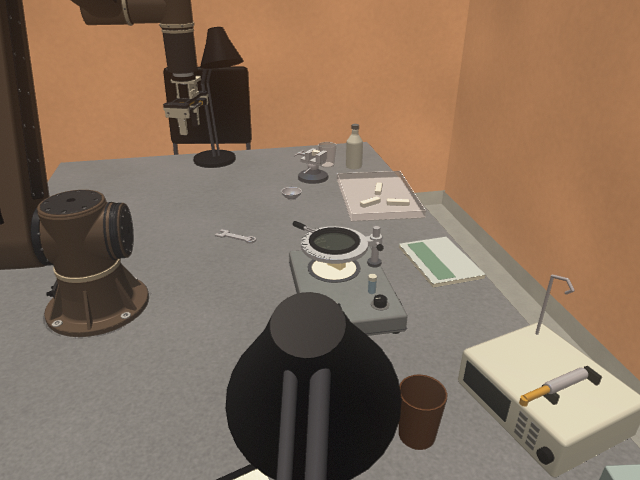

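View pics/a_wrist.png

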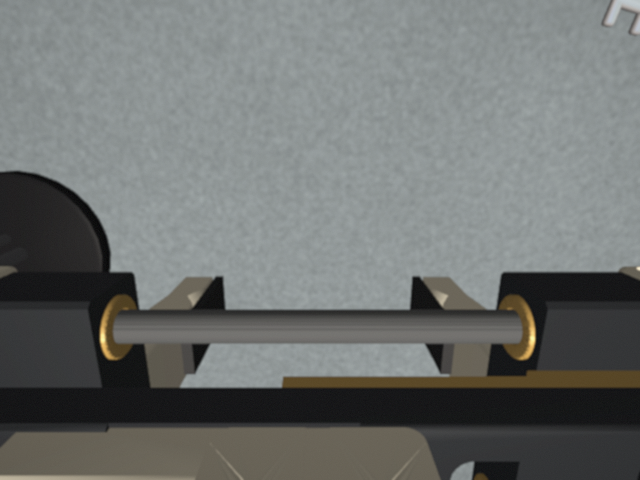

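The top view shows the polariscope at px (283–407, 179–266): ring centre near (323,220), lever grip near (286,247) and switch near (389,242). I'll zoom in and measure these.

```bash
cat > h.py <<'E'
import numpy as np,cv2
from scipy.spatial.transform import Rotation as R
from station import arm
np.set_printoptions(precision=4,suppress=True)
def ray(m,u,v):
    K=m['camera_matrix'];d=np.linalg.inv(K)@np.array([u,v,1.])
    return np.array(m['eye']),R.from_euler('xyz',m['attitude']).as_matrix()@d
def onz(m,u,v,z):
    e,d=ray(m,u,v);return e+d*(z-e[2])/d[2]
def proj(m,P):
    c=R.from_euler('xyz',m['attitude']).as_matrix().T@(np.array(P)-m['eye']);p=m['camera_matrix']@c;return p[:2]/p[2]
E
python3 - <<'E'
from h import *
im=cv2.imread('pics/a_top.png')[168:292,270:420]
cv2.imwrite('pics/a_topz.png',cv2.resize(im,None,fx=4.8,fy=4.8,interpolation=cv2.INTER_CUBIC))
im=cv2.imread('pics/a_side.png')[205:345,270:420]
cv2.imwrite('pics/a_sidez.png',cv2.resize(im,None,fx=4,fy=4,interpolation=cv2.INTER_CUBIC))
E
```

```text
(no output)
```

View pics/a_topz.png

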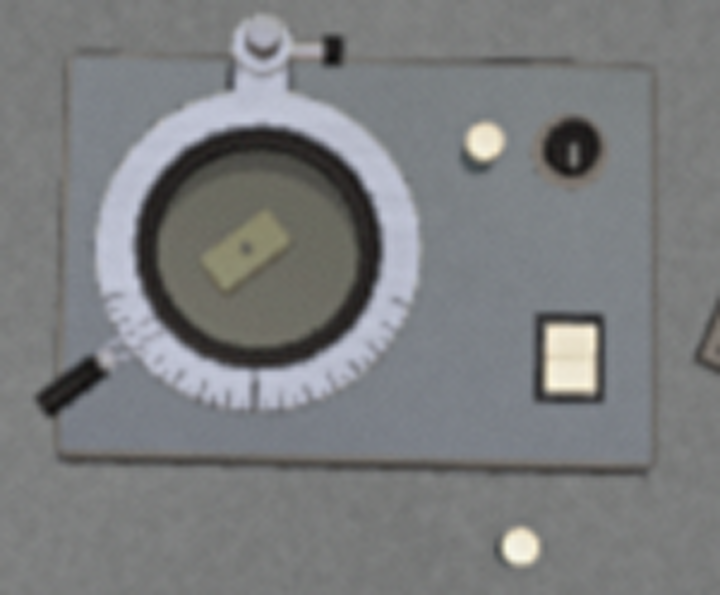

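View pics/a_sidez.png

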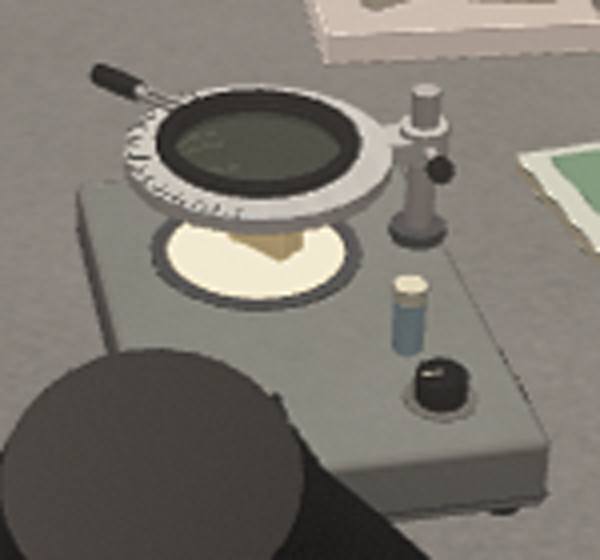

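Zoomed top (×4.8): zero mark at about (254,390), grip from (45,405) to (100,368) and switch frame at (536–603, 314–402), with its raised half the upper one. The lamp hides the switch in the side view.

Run:
```python
from h import *
m=arm.camera_model('top'); s=arm.get_state(); print(R.from_euler('xyz',s['ee_rot']).as_matrix())
im=cv2.imread('pics/a_top.png');hsv=cv2.cvtColor(im,cv2.COLOR_BGR2HSV)
f=lambda u,v:(270+(u+.5)/4.8-.5,168+(v+.5)/4.8-.5)
# ring
g=im.astype(int);mask=((g[...,0]>165)&(g[...,0]-g[...,2]>8)).astype(np.uint8)
mask[:185]=0;mask[270:]=0;mask[:,:285]=0;mask[:,362:]=0
c=max(cv2.findContours(mask,0,1)[0],key=cv2.contourArea);h=cv2.convexHull(c)[:,0].astype(float)
# drop the hull points near lever & column
P=np.array([onz(m,u,v,.130)[:2] for u,v in h])
for _ in range(4):
    A=np.c_[2*P,np.ones(len(P))];x=np.linalg.lstsq(A,(P**2).sum(1),rcond=None)[0];r=np.sqrt(x[2]+x[:2]@x[:2])
    e=np.linalg.norm(P-x[:2],axis=1)-r;P=P[abs(e)<max(.002,1.5*e.std())]
ctr=x[:2];print('ring',ctr,r,len(P))
# black film-ring outer
for nm,(u,v,z) in dict(zero=(*f(254,390),.13),gripout=(*f(43,407),.134),gripin=(*f(103,366),.134),FL=(*f(60,458),.055),FR=(*f(650,467),.055),BL=(*f(67,57),.055),BR=(*f(655,66),.055),pivot=(*f(570,356),.061),raised=(*f(571,337),.063),fl=(*f(536,401),.058),fr=(*f(603,401),.058),bl=(*f(537,316),.058),br=(*f(603,317),.058),col=(*f(262,37),.16),vialtab=(*f(520,546),.045),vialdeck=(*f(486,141),.1),knob=(*f(571,146),.073)).items():
    print(nm,onz(m,u,v,z)[:2])
```

```text
[[-0.0003  0.9377 -0.3475]
 [-0.0012 -0.3475 -0.9377]
 [-1.      0.0001  0.0013]]
ring [ 0.5729 -0.0337] 0.08063021037995984 26
zero [ 0.5011 -0.0322]
gripout [0.4918 0.0723]
gripin [0.5124 0.0428]
FL [0.4734 0.0687]
FR [ 0.4696 -0.2422]
BL [0.6898 0.0674]
BR [ 0.6861 -0.2491]
pivot [ 0.5277 -0.2   ]
raised [ 0.5375 -0.2004]
fl [ 0.5041 -0.1822]
fr [ 0.5042 -0.2176]
bl [ 0.5494 -0.1833]
br [ 0.549  -0.2183]
col [ 0.6731 -0.0355]
vialtab [ 0.4284 -0.1744]
vialdeck [ 0.6345 -0.1525]
knob [ 0.638  -0.2005]
```

Run:
```python
from h import *
im=cv2.imread('pics/a_side.png')[70:150,140:230]
cv2.imwrite('pics/a_sideg.png',cv2.resize(im,None,fx=7,fy=7,interpolation=cv2.INTER_CUBIC))
m=arm.camera_model('side');s=arm.get_state();M=R.from_euler('xyz',s['ee_rot']).as_matrix();p=s['eef_pos']
for n,t in dict(tip=(.011,0,0),tipp=(.011,0,.044),tipm=(.011,0,-.044),outp=(.011,0,.065),outm=(.011,0,-.065)).items():
    u=proj(m,p+M@np.array(t));print(n,(u-[140,70])*7)
```

```text
tip [347.1982 418.1678]
tipp [312.2921 446.3561]
tipm [380.5793 391.211 ]
outp [295.064  460.2686]
outm [396.0023 378.7562]
```

View pics/a_sideg.png

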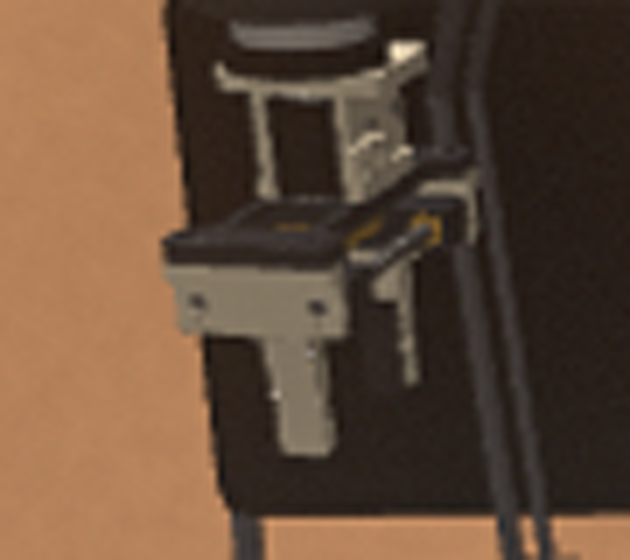

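Call:
jog_arm:
  motion:
    - {"dx": 0,"dy": 0.575,"dz": 0.675,"twist": 70}
    - {"dx": 0,"dy": 0.575,"dz": 0.675,"twist": 70}
    - {"dx": 0,"dy": 0.575,"dz": 0.675,"twist": 70}
    - {"dx": 0,"dy": 0.575,"dz": 0.675,"twist": 70}
    - {"dx": 0,"dy": 0.575,"dz": 0.675,"twist": 70}
    - {"dx": 0,"dy": 0.575,"dz": 0.675,"twist": 70}
    - {"dx": 0,"dy": 0.575,"dz": 0.675,"twist": 70}
    - {"dx": 0,"dy": 0.575,"dz": 0.675,"twist": 70}
    - {"dx": 0,"dy": 0.575,"dz": 0.675,"twist": 70}
    - {"dx": 0,"dy": 0.575,"dz": 0.675,"twist": 70}
    - {"dx": 0,"dy": 0.575,"dz": 0.675,"twist": 70}
    - {"dx": 0,"dy": 0.575,"dz": 0.675,"twist": 70}
    - {"dx": 0,"dy": 0.575,"dz": 0.675,"twist": 70}
    - {"dx": 0,"dy": 0.575,"dz": 0.675,"twist": 70}
    - {"dx": 0,"dy": 0.575,"dz": 0.675,"twist": 70}
    - {"dx": 0,"dy": 0.575,"dz": 0.675,"twist": 70}
    - {"dx": 0,"dy": 0.575,"dz": 0.675,"twist": 70}
    - {"dx": 0,"dy": 0.575,"dz": 0.675,"twist": 70}
    - {"dx": 0,"dy": 0.575,"dz": 0.675,"twist": 70}
    - {"dx": 0,"dy": 0.575,"dz": 0.675,"twist": 70}
  gripper: 0
  newtons: 10

```text
t: 1.82
eef_pos: [0.521, -0.1519, 0.2375]
ee_rot: [-2.387, 1.571, 0.749]
force: [1.5, 1.8, 0.3]
width: 0.0003
```

```bash
cat >> h.py <<'E'
def look(n,name,scale=1):
    m=arm.camera_model(n);f=cv2.cvtColor(arm.grab_frame(n),cv2.COLOR_RGB2BGR);cv2.imwrite(f'pics/{name}.png',f);return m,f
def st():
    s=arm.get_state();M=R.from_euler('xyz',s['ee_rot']).as_matrix();print(s['t'],'pos',s['eef_pos'],'F',s['force'],'\n',M);return s,M
E
python3 - <<'E'
from h import *
s,M=st();m,f=look('wrist','b_wrist')
print(m)
print('raised',proj(m,(.5375,-.2004,.063)),'tip',proj(m,s['eef_pos']+M@[.011,0,0]),'zero',proj(m,(.5,-.032,.13)))
E
```

```text
1.8167 pos [ 0.521  -0.1519  0.2375] F [1.5044 1.7761 0.2715] 
 [[ 0.0001 -0.0059 -1.    ]
 [ 0.0001 -1.      0.0059]
 [-1.     -0.0001 -0.0001]]
{'camera_matrix': array([[363.2496,   0.    , 317.2313],
       [  0.    , 363.2496, 237.933 ],
       [  0.    ,   0.    ,   1.    ]]), 'eye': array([ 0.5212, -0.2236,  0.3856]), 'attitude': array([ 2.8724, -0.    ,  3.1361])}
raised [298.6955 165.3855] tip [318.4418 294.381 ] zero [344.4078 380.3924]
```

View pics/b_wrist.png

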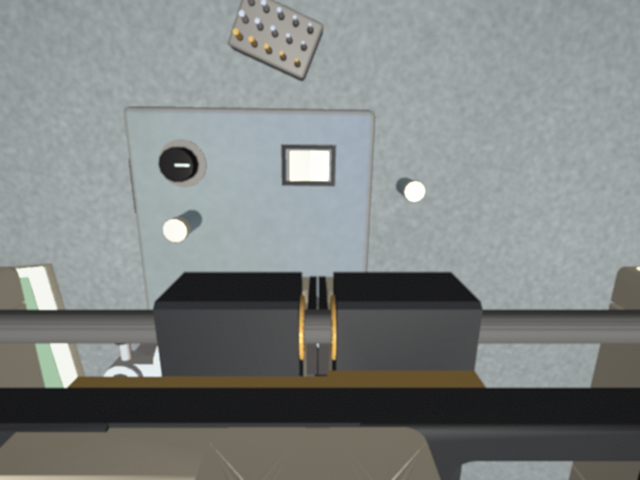

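The wrist view shows the switch at px (282–335, 146–185), the knob at (180,164), the deck vial at (176,230) and the table vial at (414,190). The closed fingertips are hidden. I'll measure the switch and the deck edges.

Run:
```python
from h import *
m=arm.camera_model('wrist');im=cv2.imread('pics/b_wrist.png')
g=im.min(2);w=(g>200).astype(np.uint8)
n,l,stt,c=cv2.connectedComponentsWithStats(w)
for i in range(1,n):
    if stt[i,4]>100: print(stt[i],c[i],onz(m,*c[i],.0615)[:2])
roi=(im.max(2)<80).astype(np.uint8);roi[:135]=0;roi[195:]=0;roi[:,:270]=0;roi[:,345:]=0
ct=max(cv2.findContours(roi,0,1)[0],key=cv2.contourArea);rr=cv2.minAreaRect(ct);print('frame',rr,onz(m,*rr[0],.058)[:2])
for p in cv2.boxPoints(rr): print(onz(m,*p,.058)[:2])
print('corners',onz(m,126,107,.055),onz(m,374,111,.055),'vial',onz(m,176,230,.1),onz(m,180,164,.073),onz(m,414,191,.045))
cv2.imwrite('pics/b_sw.png',cv2.resize(im[135:195,270:345],None,fx=8,fy=8,interpolation=cv2.INTER_CUBIC))
```

```text
[ 290  150   40   31 1176] [309.0791 165.4082] [ 0.53  -0.206]
[405 181  21  21 335] [414.5313 191.1164] [ 0.4362 -0.1827]
[163 219  24  23 424] [174.316  230.2618] [ 0.6545 -0.1485]
[ 17 267  40  42 853] [ 39.1055 286.2685] [ 0.7902 -0.0942]
[ 50 344  27  43 672] [ 63.6994 362.8051] [ 0.7827 -0.0103]
[137 350  24  26 282] [151.2695 367.1809] [ 0.6942 -0.0044]
[105 367  32   9 185] [119.6324 371.2703] [0.7272 0.0001]
frame ((302.5, 164.5), (37.0, 39.0), 90.0) [ 0.5359 -0.2066]
[ 0.5526 -0.2226]
[ 0.5185 -0.2223]
[ 0.5187 -0.1902]
[ 0.5537 -0.1904]
corners [ 0.6864 -0.256   0.055 ] [ 0.4736 -0.2511  0.055 ] vial [ 0.6375 -0.1582  0.1   ] [ 0.6386 -0.2088  0.073 ] [ 0.4323 -0.1805  0.045 ]
```

View pics/b_sw.png

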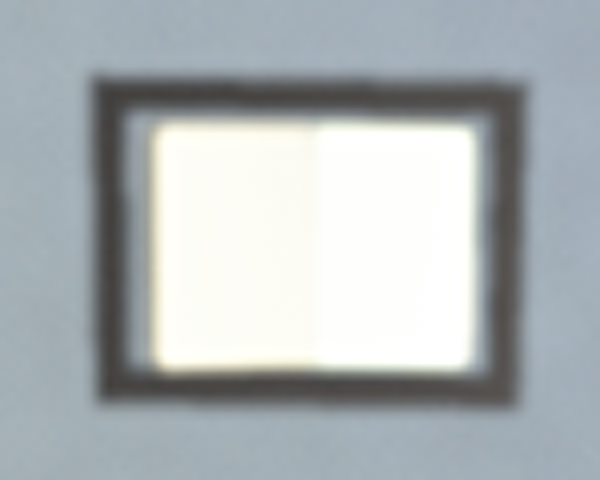

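Call:
jog_arm:
  motion:
    - {"dx": 0,"dy": 0.03,"dz": -0.01,"twist": 0}
    - {"dx": 0.03,"dy": 0.05,"dz": -0.017,"twist": 0}
    - {"dx": 0.06,"dy": 0.05,"dz": -0.017,"twist": 0}
    - {"dx": 0.09,"dy": 0.05,"dz": -0.017,"twist": 0}
    - {"dx": 0.11,"dy": 0.05,"dz": -0.017,"twist": 0}
    - {"dx": 0.11,"dy": 0.05,"dz": -0.017,"twist": 0}
    - {"dx": 0.11,"dy": 0.05,"dz": -0.017,"twist": 0}
    - {"dx": 0.11,"dy": 0.05,"dz": -0.017,"twist": 0}

```text
t: 2.53
eef_pos: [0.5385, -0.1998, 0.129]
ee_rot: [2.777, 1.569, -0.37]
force: [-0.7, -0.2, 0.6]
width: 0.0003
```

Run:
```python
from h import *
s,M=st();m,im=look('wrist','c_wrist');m3,im3=look('side','c_side');m2,im2=look('top','c_top')
print(m['eye'],np.abs(s['qd']).max())
cv2.imwrite('pics/c_topz.png',cv2.resize(im2[168:292,270:420],None,fx=4.8,fy=4.8,interpolation=cv2.INTER_CUBIC))
cv2.imwrite('pics/c_sidez.png',cv2.resize(im3[160:345,270:450],None,fx=3.2,fy=3.2,interpolation=cv2.INTER_CUBIC))
```

```text
2.5333 pos [ 0.5385 -0.1998  0.129 ] F [-0.7349 -0.1638  0.5674] 
 [[ 0.0015 -0.0051 -1.    ]
 [-0.0006 -1.      0.0051]
 [-1.      0.0006 -0.0015]]
[ 0.5386 -0.2714  0.2771] 0.018073465657830773
```

View pics/c_wrist.png

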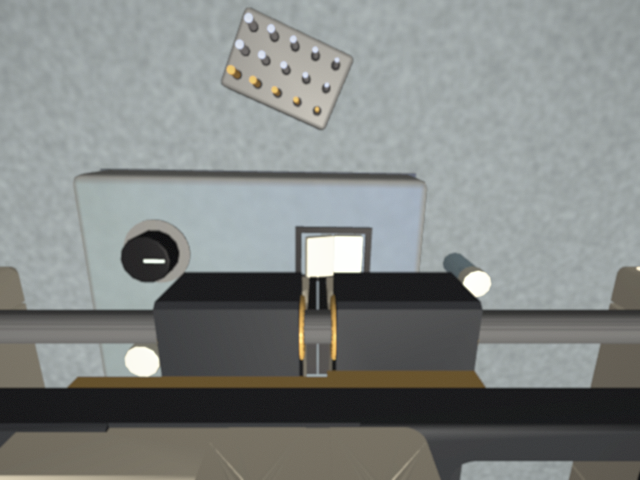

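View pics/c_sidez.png

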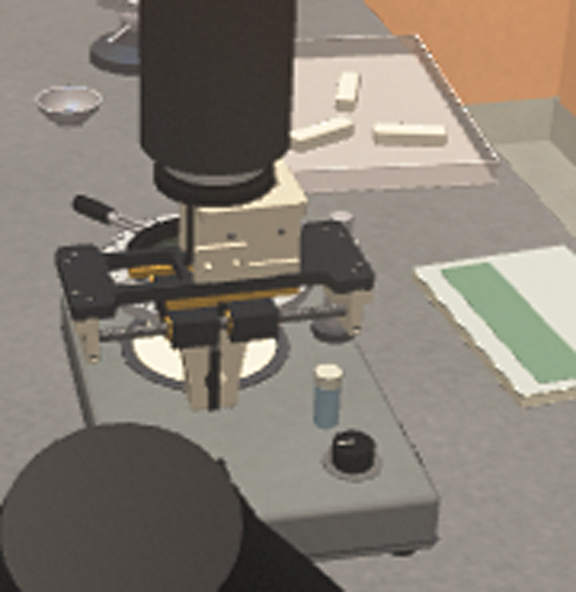

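View pics/c_topz.png

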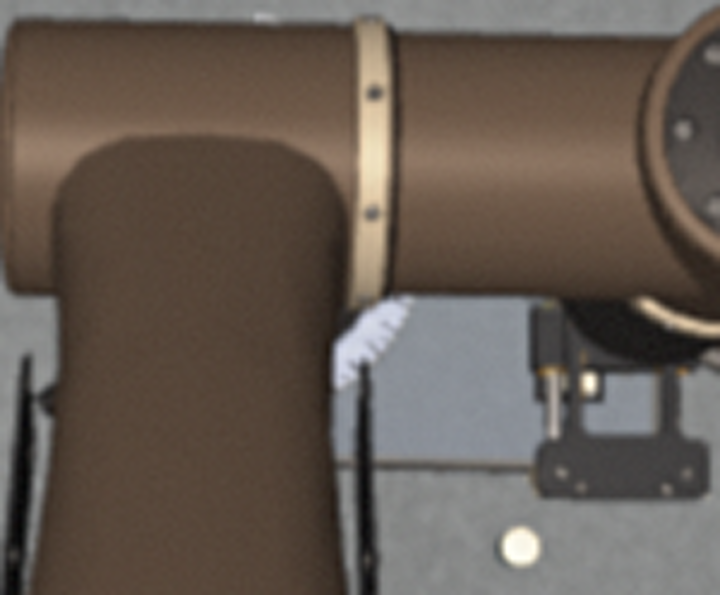

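Wrist: the frame's outer edge is visible at px (296–372, 228), with the raised half at the left (307–333). Side: the fingertips look about 13 mm thick each, so both together would overhang the pivot. I'll press with one finger instead, fingers opened about 40 mm.

Run:
```python
from h import *
m=arm.camera_model('wrist');im=cv2.imread('pics/c_wrist.png')
cv2.imwrite('pics/c_sw.png',cv2.resize(im[215:285,280:390],None,fx=7,fy=7,interpolation=cv2.INTER_CUBIC))
t=arm.camera_model('top');f=lambda u,v:(270+(u+.5)/4.8-.5,168+(v+.5)/4.8-.5)
print('frame corners',onz(m,296,228,.058),onz(m,372,228,.058));print('top',onz(t,*f(603,316),.058),onz(t,*f(603,401),.058))
print('knob',onz(m,150,256,.073),onz(t,*f(571,146),.073));print('corner',onz(m,76,178,.055),onz(m,426,184,.055))
# side: knob, vial
sd=arm.camera_model('side');g=lambda u,v:(270+u/3.2,160+v/3.2)
print('side knob',onz(sd,*g(353,440),.073),'vial',onz(sd,*g(328,374),.1),'top vial',onz(t,*f(486,141),.1),'wr vial',onz(m,143,361,.1))
print('tip edges at x',onz(sd,*g(190,408),.118),onz(sd,*g(237,407),.118),onz(sd,*g(206,410),.118),onz(sd,*g(220,410),.118))
```

```text
frame corners [ 0.5526 -0.2173  0.058 ] [ 0.5053 -0.2171  0.058 ]
top [ 0.5495 -0.2183  0.058 ] [ 0.5042 -0.2176  0.058 ]
knob [ 0.6385 -0.2043  0.073 ] [ 0.638  -0.2005  0.073 ]
corner [ 0.6861 -0.2485  0.055 ] [ 0.4729 -0.2439  0.055 ]
side knob [ 0.6423 -0.2028  0.073 ] vial [ 0.6361 -0.1589  0.1   ] top vial [ 0.6345 -0.1525  0.1   ] wr vial [ 0.6371 -0.1514  0.1   ]
tip edges at x [ 0.5255 -0.2054  0.118 ] [ 0.5564 -0.2106  0.118 ] [ 0.5354 -0.2098  0.118 ] [ 0.5445 -0.2117  0.118 ]
```

View pics/c_sw.png

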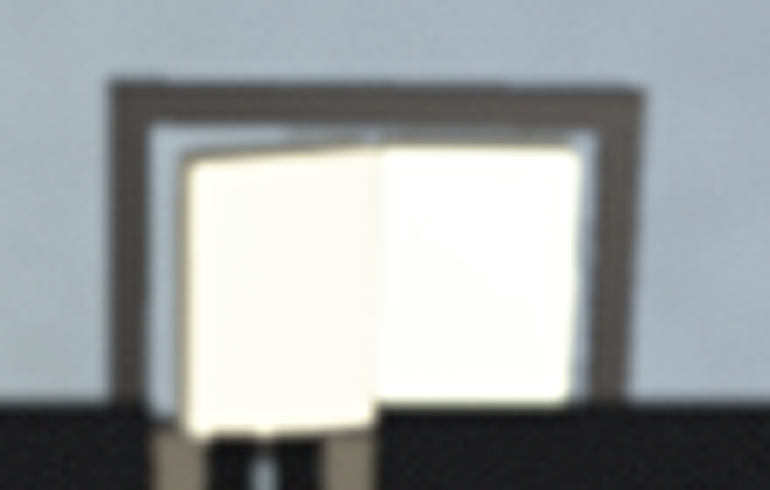

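Call:
jog_arm:
  motion:
    - {"dx": 0,"dy": 0,"dz": 0.012}
    - {"dx": 0,"dy": 0,"dz": 0.024}
    - {"dx": 0.01,"dy": 0,"dz": 0.024}
    - {"dx": 0.02,"dy": 0,"dz": 0.024}
    - {"dx": 0.03,"dy": 0,"dz": 0.024}
    - {"dx": 0.04,"dy": 0,"dz": 0.024}
    - {"dx": 0.045,"dy": 0,"dz": 0.024}
    - {"dx": 0.05,"dy": 0,"dz": 0.024}
    - {"dx": 0.05,"dy": 0,"dz": 0.024}
    - {"dx": 0.05,"dy": 0,"dz": 0.024}
  gripper: 0.04

```text
invalid input
```

Run:
```python
from h import *
s,M=st();m,im=look('wrist','d_wrist')
print(s['width'],proj(m,s['eef_pos']+M@[.011,0,-.0265]),proj(m,(.5405,-.2,.063)))
```

```text
2.6833 pos [ 0.5387 -0.1997  0.1294] F [ 0.022  -0.0628 -0.0463] 
 [[ 0.0031 -0.0052 -1.    ]
 [-0.0003 -1.      0.0052]
 [-1.      0.0003 -0.0031]]
0.00037587783326006684 [262.5648 294.4344] [315.4946 256.9376]
```

View pics/d_wrist.png

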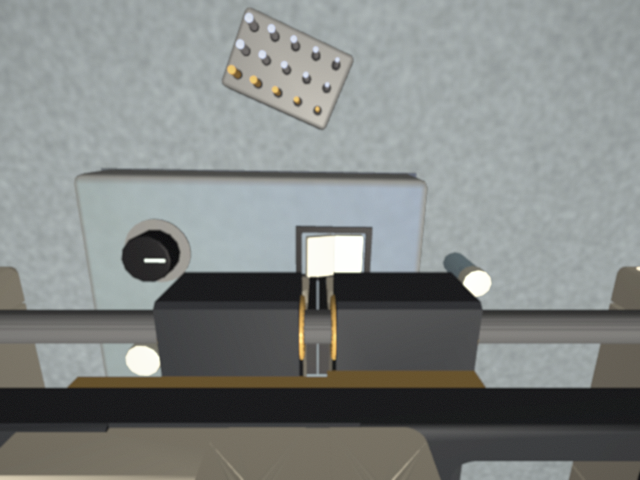

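The call was refused because the rows lacked "twist", so nothing moved. I'll repeat it with twist.

Call:
jog_arm:
  motion:
    - {"dx": 0,"dy": 0,"dz": 0.012,"twist": 0}
    - {"dx": 0,"dy": 0,"dz": 0.024,"twist": 0}
    - {"dx": 0.01,"dy": 0,"dz": 0.024,"twist": 0}
    - {"dx": 0.02,"dy": 0,"dz": 0.024,"twist": 0}
    - {"dx": 0.03,"dy": 0,"dz": 0.024,"twist": 0}
    - {"dx": 0.04,"dy": 0,"dz": 0.024,"twist": 0}
    - {"dx": 0.045,"dy": 0,"dz": 0.024,"twist": 0}
    - {"dx": 0.05,"dy": 0,"dz": 0.024,"twist": 0}
    - {"dx": 0.05,"dy": 0,"dz": 0.024,"twist": 0}
    - {"dx": 0.05,"dy": 0,"dz": 0.024,"twist": 0}
  gripper: 0.04

```text
t: 3.57
eef_pos: [0.5136, -0.1997, 0.0772]
ee_rot: [0.102, 1.57, -3.045]
force: [1.0, 0.6, 0.5]
width: 0.0397
```

Run:
```python
from h import *
s,M=st();m,im=look('wrist','e_wrist')
print(s['width'],proj(m,s['eef_pos']+M@[.011,0,-.0265]),proj(m,(.5405,-.2,.063)))
```

```text
3.5667 pos [ 0.5136 -0.1997  0.0772] F [1.0145 0.5709 0.5261] 
 [[-0.0008 -0.0056 -1.    ]
 [-0.0001 -1.      0.0056]
 [-1.      0.0001  0.0008]]
0.039702907360719186 [262.6118 294.4   ] [262.6643 291.3246]
```

View pics/e_wrist.png

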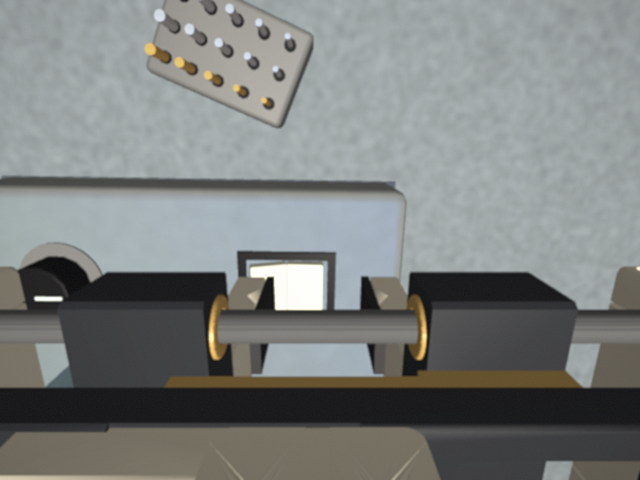

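The left finger is over the raised half, at px (262,290). Pressing now.

Call:
jog_arm:
  motion:
    - {"dx": 0.002,"dy": 0,"dz": 0,"twist": 0}
    - {"dx": 0.004,"dy": 0,"dz": 0,"twist": 0}
    - {"dx": 0.005,"dy": 0,"dz": 0,"twist": 0}
    - {"dx": 0.006,"dy": 0,"dz": 0,"twist": 0}
    - {"dx": 0.006,"dy": 0,"dz": 0,"twist": 0}

```text
t: 4.03
eef_pos: [0.5142, -0.1997, 0.0718]
ee_rot: [3.01, 1.57, -0.138]
force: [1.6, 0.1, 2.5]
width: 0.0402
```

Run:
```python
from h import *
s,M=st();m,im=look('wrist','f_wrist');print(s['width'])
cv2.imwrite('pics/f_z.png',cv2.resize(im[240:330,200:350],None,fx=5,fy=5,interpolation=cv2.INTER_CUBIC))
```

```text
4.0333 pos [ 0.5142 -0.1997  0.0718] F [1.5697 0.0644 2.5402] 
 [[ 0.0012 -0.0056 -1.    ]
 [-0.0002 -1.      0.0056]
 [-1.      0.0002 -0.0012]]
0.04024310108536132
```

View pics/f_z.png

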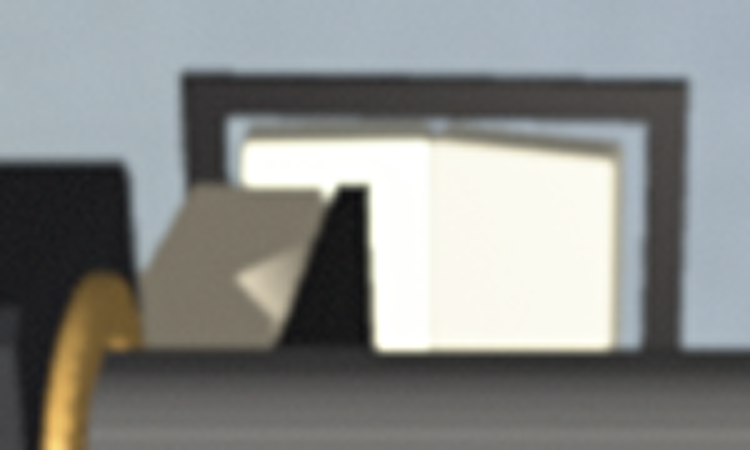

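The rocker has flipped: the far half is flat and the near half now stands up. I'll press 2 mm more to make sure it's fully down, then lift.

Call:
jog_arm:
  motion:
    - {"dx": 0.002,"dy": 0,"dz": 0,"twist": 0}
    - {"dx": 0.002,"dy": 0,"dz": 0,"twist": 0}
    - {"dx": 0.002,"dy": 0,"dz": 0,"twist": 0}

```text
t: 4.33
eef_pos: [0.5144, -0.1997, 0.0706]
ee_rot: [2.913, 1.569, -0.233]
force: [-0.3, 1.3, 10.1]
width: 0.04
```

Call:
jog_arm:
  motion:
    - {"dx": -0.02,"dy": 0,"dz": 0,"twist": 0}
    - {"dx": -0.05,"dy": 0,"dz": 0,"twist": 0}
    - {"dx": -0.09,"dy": 0,"dz": 0,"twist": 0}
    - {"dx": -0.13,"dy": 0,"dz": 0,"twist": 0}
    - {"dx": -0.13,"dy": 0,"dz": 0,"twist": 0}
    - {"dx": -0.13,"dy": -0.04,"dz": 0.02,"twist": 0}
    - {"dx": -0.13,"dy": -0.08,"dz": 0.03,"twist": 0}
    - {"dx": -0.13,"dy": -0.12,"dz": 0.03,"twist": 0}
    - {"dx": -0.13,"dy": -0.16,"dz": 0.03,"twist": 0}
    - {"dx": -0.13,"dy": -0.2,"dz": 0.03,"twist": 0}
    - {"dx": -0.13,"dy": -0.24,"dz": 0.03,"twist": 0}
    - {"dx": -0.13,"dy": -0.28,"dz": 0.03,"twist": 0}
    - {"dx": -0.13,"dy": -0.31,"dz": 0.03,"twist": 0}
    - {"dx": -0.13,"dy": -0.31,"dz": 0.03,"twist": 0}
    - {"dx": -0.13,"dy": -0.31,"dz": 0.03,"twist": 0}
    - {"dx": -0.13,"dy": -0.31,"dz": 0.03,"twist": 0}
  gripper: 0

```text
t: 5.67
eef_pos: [0.4845, 0.1102, 0.1989]
ee_rot: [0.464, 1.569, -2.683]
force: [0.1, 0.7, -0.2]
width: 0.0007
```

Run:
```python
from h import *
s,M=st();m,im=look('wrist','g_wrist');m2,im2=look('top','g_top')
cv2.imwrite('pics/g_topz.png',cv2.resize(im2[168:292,270:420],None,fx=4.8,fy=4.8,interpolation=cv2.INTER_CUBIC))
print(s['width'],proj(m,(.5,-.032,.13)),proj(m,(.502,.0576,.134)))
```

```text
5.6667 pos [0.4845 0.1102 0.1989] F [ 0.0953  0.6721 -0.1654] 
 [[-0.0017 -0.0051 -1.    ]
 [-0.0008 -1.      0.0051]
 [-1.      0.0008  0.0017]]
0.0007040500850272409 [287.347   -1.4512] [287.4761 172.157 ]
```

View pics/g_wrist.png

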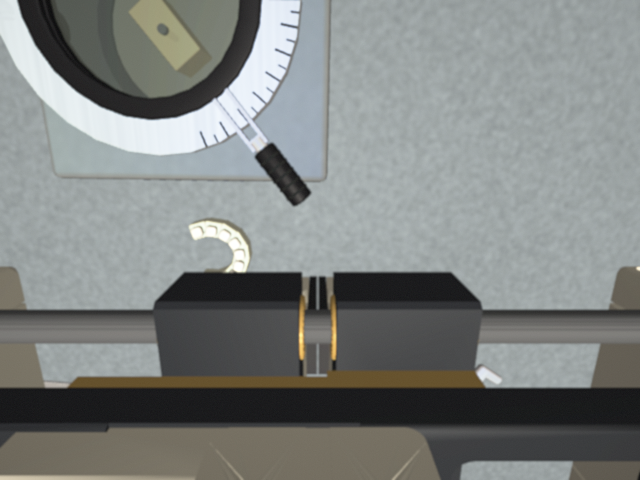

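View pics/g_topz.png

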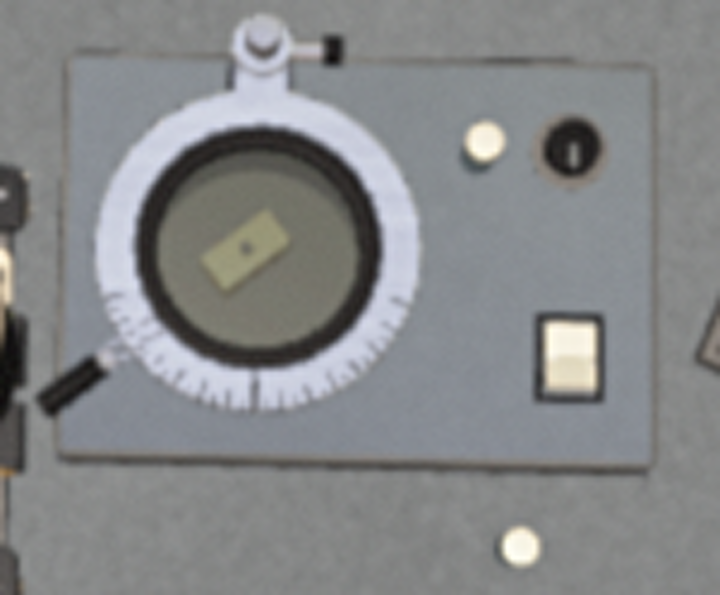

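The switch shading has reversed, so the near half is now up. The wrist view shows the grip from (262,152) to (303,198) and the scale on the ring, with the zero mark just off the top. Next I'll work out the positions.

Run:
```python
from h import *
m=arm.camera_model('wrist')
im=cv2.imread('pics/g_wrist.png');k=(im.max(2)<60).astype(np.uint8);k[:140]=0;k[210:]=0;k[:,:250]=0;k[:,320:]=0
ct=max(cv2.findContours(k,0,1)[0],key=cv2.contourArea);r=cv2.minAreaRect(ct);print(r)
P=np.array([onz(m,*p,.134)[:2] for p in cv2.boxPoints(r)]);c=onz(m,*r[0],.134)[:2];print(P,c)
for C in ([.5745,-.0335],):
    d=c-C;print(np.linalg.norm(d),'q',np.arctan2(d[1],-d[0]))
```

```text
((282.5689392089844, 174.32757568359375), (64.05386352539062, 22.180461883544922), 51.54629135131836)
[[0.5213 0.0477]
 [0.511  0.0401]
 [0.4887 0.0688]
 [0.4992 0.077 ]] [0.5052 0.0581]
0.11487826840530793 q 0.9235851524847188
```

```bash
cat >> h.py <<'E'
C=np.array([.5755,-.0335]);YAW=-.013
def fpos(q,extra=0):
    s=.0135*np.sin(q)+.0095*np.cos(q);c,sn=np.cos(q),np.sin(q)
    d=.1165*np.array([-c,sn])+(.007+s+extra)*np.array([sn,c])
    return C+np.array([[np.cos(YAW),-np.sin(YAW)],[np.sin(YAW),np.cos(YAW)]])@d
E
python3 - <<'E'
from h import *
s,M=st();p=s['eef_pos']
for q,e in [(.92,.008)]+[(x,0) for x in np.arange(.9,-.01,-.1)]:
    P=fpos(q,e);d=M.T@np.array([*(P-p[:2]),0]);print(round(q,2),P,'dy %.4f dz %.4f'%(d[1],d[2]))
E
```

```text
5.7667 pos [0.4849 0.1095 0.1992] F [-0.3192 -0.4312  0.3338] 
 [[-0.0009 -0.0068 -1.    ]
 [-0.0005 -1.      0.0068]
 [-1.      0.0005  0.0009]]
0.92 [0.5314 0.0789] dy 0.0303 dz -0.0467
0.9 [0.5229 0.073 ] dy 0.0362 dz -0.0382
0.8 [0.5124 0.0671] dy 0.0422 dz -0.0277
0.7 [0.5024 0.0601] dy 0.0493 dz -0.0178
0.6 [0.4931 0.0519] dy 0.0576 dz -0.0086
0.5 [0.4847 0.0427] dy 0.0668 dz -0.0002
0.4 [0.4772 0.0325] dy 0.0771 dz 0.0072
0.3 [0.4708 0.0215] dy 0.0881 dz 0.0135
0.2 [0.4656 0.0097] dy 0.0999 dz 0.0186
0.1 [ 0.4618 -0.0027] dy 0.1123 dz 0.0224
0.0 [ 0.4592 -0.0155] dy 0.1252 dz 0.0248
```

Call:
jog_arm:
  motion:
    - {"dx": 0,"dy": 0.014,"dz": -0.025,"twist": 0}
    - {"dx": 0,"dy": 0.028,"dz": -0.05,"twist": 0}
    - {"dx": 0,"dy": 0.028,"dz": -0.05,"twist": 0}
    - {"dx": 0.02,"dy": 0.028,"dz": -0.05,"twist": 0}
    - {"dx": 0.04,"dy": 0.028,"dz": -0.05,"twist": 0}
    - {"dx": 0.055,"dy": 0.028,"dz": -0.05,"twist": 0}
    - {"dx": 0.068,"dy": 0.028,"dz": -0.05,"twist": 0}
    - {"dx": 0.068,"dy": 0.028,"dz": -0.05,"twist": 0}
    - {"dx": 0.068,"dy": 0.028,"dz": -0.05,"twist": 0}

```text
t: 6.52
eef_pos: [0.5348, 0.0811, 0.1312]
ee_rot: [0.584, 1.569, -2.565]
force: [-0.1, 0.3, -0.4]
width: 0.0006
```

Run:
```python
from h import *
s,M=st();m,im=look('wrist','i_wrist');m3,im3=look('side','i_side')
cv2.imwrite('pics/i_sidez.png',cv2.resize(im3[160:345,270:450],None,fx=3.2,fy=3.2,interpolation=cv2.INTER_CUBIC))
```

```text
6.5167 pos [0.5348 0.0811 0.1312] F [-0.0892  0.2521 -0.4089] 
 [[-0.0015 -0.0072 -1.    ]
 [-0.0009 -1.      0.0072]
 [-1.      0.001   0.0015]]
```

View pics/i_wrist.png

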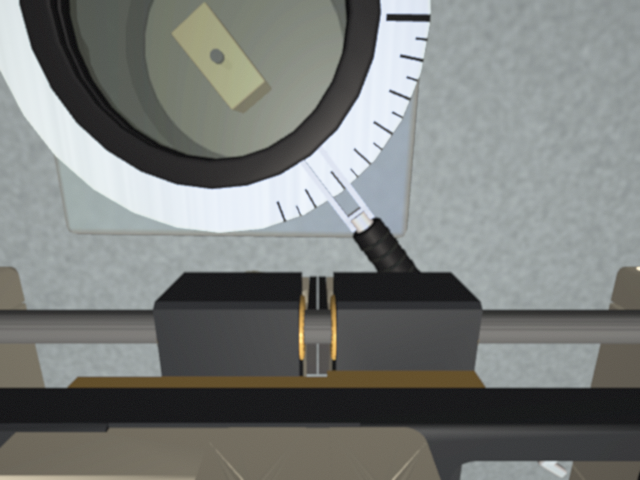

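View pics/i_sidez.png

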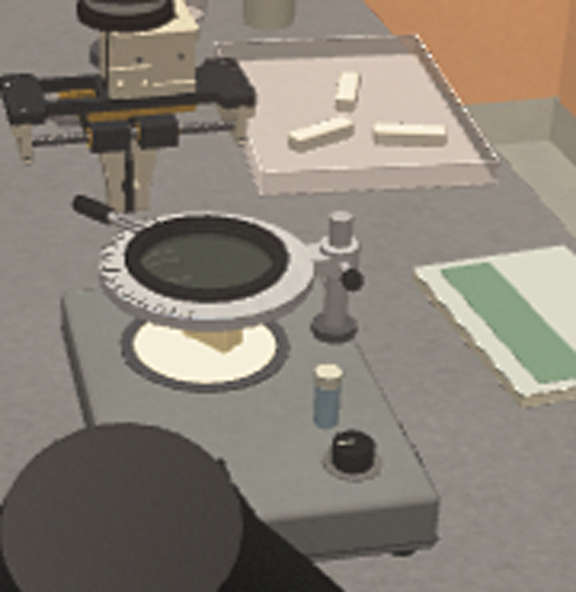

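The fingers are down behind the lever without touching it. The wrist view shows the zero mark at (387–430, 17). I'll refine the axis and yaw from this view and compute the push shifts.

Run:
```python
from h import *
m=arm.camera_model('wrist');im=cv2.imread('pics/i_wrist.png')
a,b=onz(m,387,17.3,.13)[:2],onz(m,430,18,.13)[:2];print('zero',a,b,np.linalg.norm(a-b),(a+b)/2)
# outer edge of ring from hand-picked lower rim pixels
pts=[(0,72),(40,150),(80,190),(130,217),(180,230),(220,233),(260,228),(300,216),(418,94),(428,50)]
P=np.array([onz(m,u,v,.13)[:2] for u,v in pts]);A=np.c_[2*P,np.ones(len(P))];x=np.linalg.lstsq(A,(P**2).sum(1),rcond=None)[0]
print('C',x[:2],np.sqrt(x[2]+x[:2]@x[:2]));d=(a+b)/2-x[:2];print('zero dist',np.linalg.norm(d),'yaw',np.arctan2(-d[1],-d[0]))
s,M=st();p=s['eef_pos']
for C0 in(x[:2],C):
  import h;h.C=C0
  for q in np.arange(.9,-.01,-.1):
    Q=h.fpos(q);d=M.T@np.array([*(Q-p[:2]),0]);print(round(q,2),'dy %.4f dz %.4f'%(d[1],d[2]))
```

```text
zero [ 0.5099 -0.0324] [ 0.494  -0.0321] 0.015847204944249148 [ 0.502  -0.0322]
C [ 0.5773 -0.0342] 0.08424873297375265
zero dist 0.07534397162271549 yaw -0.02579933030108787
6.6167 pos [0.5357 0.0819 0.1325] F [-0.7095  0.6447 -0.3168] 
 [[ 0.0011 -0.0064 -1.    ]
 [ 0.0003 -1.      0.0064]
 [-1.     -0.0003 -0.0011]]
0.9 dy 0.0096 dz 0.0110
0.8 dy 0.0156 dz 0.0214
0.7 dy 0.0227 dz 0.0313
0.6 dy 0.0309 dz 0.0406
0.5 dy 0.0402 dz 0.0489
0.4 dy 0.0504 dz 0.0563
0.3 dy 0.0615 dz 0.0627
0.2 dy 0.0733 dz 0.0678
0.1 dy 0.0857 dz 0.0716
0.0 dy 0.0985 dz 0.0740
0.9 dy 0.0089 dz 0.0128
0.8 dy 0.0149 dz 0.0232
0.7 dy 0.0220 dz 0.0331
0.6 dy 0.0302 dz 0.0424
0.5 dy 0.0395 dz 0.0507
0.4 dy 0.0498 dz 0.0581
0.3 dy 0.0608 dz 0.0645
0.2 dy 0.0726 dz 0.0696
0.1 dy 0.0850 dz 0.0734
0.0 dy 0.0979 dz 0.0758
```

Call:
jog_arm:
  motion:
    - {"dx": 0,"dy": 0.009,"dz": 0.012,"twist": 0}
    - {"dx": 0,"dy": 0.012,"dz": 0.017,"twist": 0}
    - {"dx": 0,"dy": 0.015,"dz": 0.022,"twist": 0}
    - {"dx": 0,"dy": 0.018,"dz": 0.027,"twist": 0}
    - {"dx": 0,"dy": 0.022,"dz": 0.032,"twist": 0}
    - {"dx": 0,"dy": 0.026,"dz": 0.037,"twist": 0}
    - {"dx": 0,"dy": 0.03,"dz": 0.041,"twist": 0}
    - {"dx": 0,"dy": 0.035,"dz": 0.046,"twist": 0}
    - {"dx": 0,"dy": 0.04,"dz": 0.05,"twist": 0}
    - {"dx": 0,"dy": 0.045,"dz": 0.054,"twist": 0}
    - {"dx": 0,"dy": 0.05,"dz": 0.057,"twist": 0}
    - {"dx": 0,"dy": 0.055,"dz": 0.06,"twist": 0}
    - {"dx": 0,"dy": 0.061,"dz": 0.064,"twist": 0}
    - {"dx": 0,"dy": 0.067,"dz": 0.066,"twist": 0}
    - {"dx": 0,"dy": 0.073,"dz": 0.069,"twist": 0}
    - {"dx": 0,"dy": 0.079,"dz": 0.071,"twist": 0}
    - {"dx": 0,"dy": 0.079,"dz": 0.071,"twist": 0}
    - {"dx": 0,"dy": 0.079,"dz": 0.071,"twist": 0}

```text
t: 8.12
eef_pos: [0.4634, 0.0031, 0.1315]
ee_rot: [0.385, 1.57, -2.763]
force: [0.0, 0.1, 0.2]
width: 0.0006
```

Run:
```python
from h import *
s,M=st();m,im=look('wrist','j_wrist')
```

```text
8.1167 pos [0.4634 0.0031 0.1315] F [0.005  0.0659 0.2365] 
 [[-0.0006 -0.0066 -1.    ]
 [-0.0002 -1.      0.0066]
 [-1.      0.0002  0.0006]]
```

View pics/j_wrist.png

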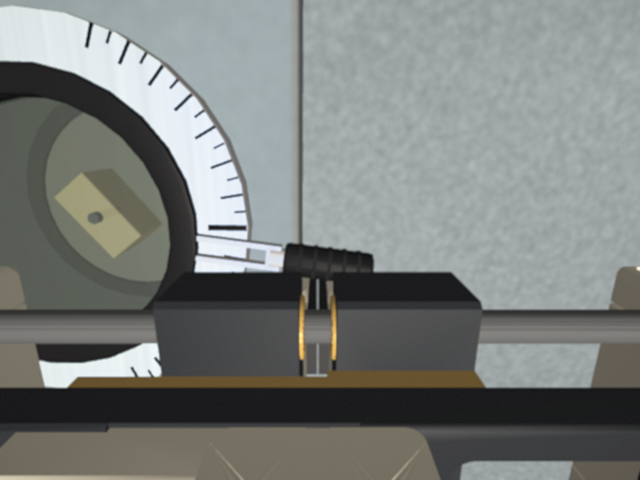

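The lever is nearly there. The zero mark is at (209–246, 228) and the slot's centre line is about 25 px below it. Zooming to measure.

Run:
```python
from h import *
im=cv2.imread('pics/j_wrist.png')
cv2.imwrite('pics/j_z.png',cv2.resize(im[205:285,180:300],None,fx=6.5,fy=6.5,interpolation=cv2.INTER_CUBIC))
```

```text
(no output)
```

View pics/j_z.png

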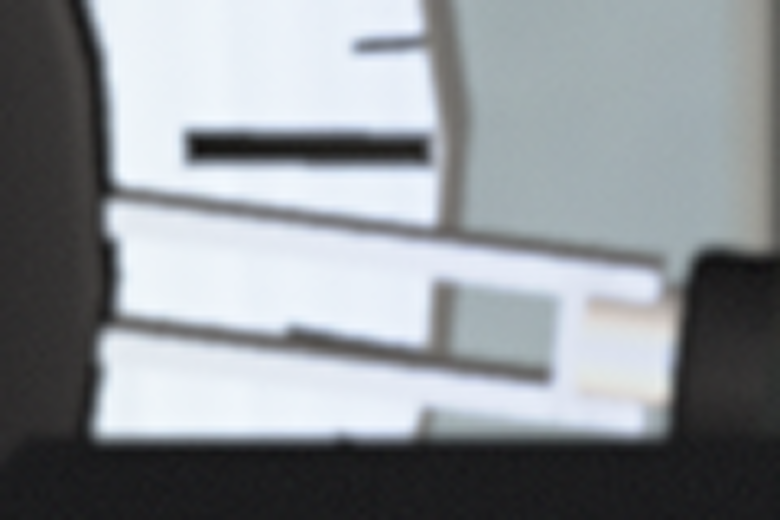

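Call:
jog_arm:
  motion:
    - {"dx": 0,"dy": 0.004,"dz": 0.001,"twist": 0}
    - {"dx": 0,"dy": 0.008,"dz": 0.002,"twist": 0}
    - {"dx": 0,"dy": 0.0125,"dz": 0.003,"twist": 0}
    - {"dx": 0,"dy": 0.0125,"dz": 0.003,"twist": 0}
    - {"dx": 0,"dy": 0.0125,"dz": 0.003,"twist": 0}
    - {"dx": 0,"dy": 0.0125,"dz": 0.003,"twist": 0}

```text
t: 8.67
eef_pos: [0.4605, -0.009, 0.1315]
ee_rot: [0.482, 1.57, -2.665]
force: [-0.3, -0.2, 0.0]
width: 0.0002
```

Run:
```python
from h import *
s,M=st();m,im=look('wrist','k_wrist')
cv2.imwrite('pics/k_z.png',cv2.resize(im[190:290,180:300],None,fx=6,fy=6,interpolation=cv2.INTER_CUBIC))
```

```text
8.6667 pos [ 0.4605 -0.009   0.1315] F [-0.2875 -0.2007  0.0147] 
 [[-0.0004 -0.006  -1.    ]
 [-0.0002 -1.      0.006 ]
 [-1.      0.0002  0.0004]]
```

View pics/k_z.png

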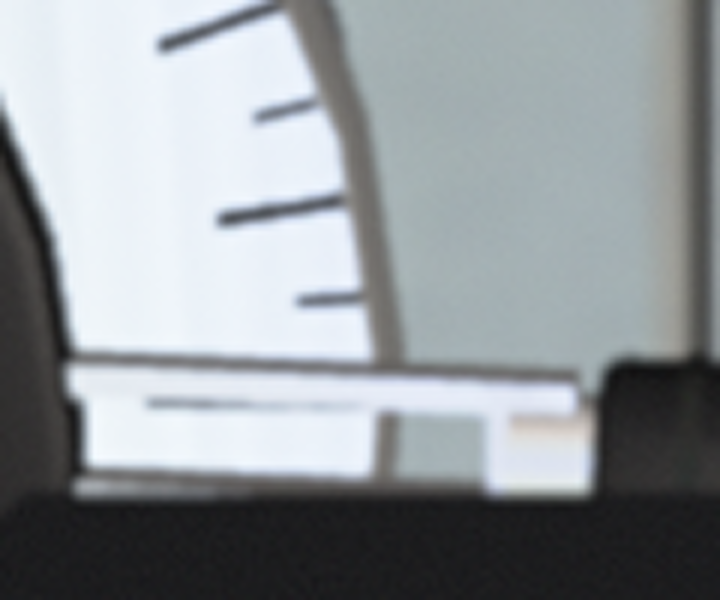

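The lower edge of the zero mark is now in the slot, and the lever has about 3–4 mm (at the mark) to go. I'll push 3 mm more, then back off so the camera sits over the mark, free of parallax.

Call:
jog_arm:
  motion:
    - {"dx": 0,"dy": 0.0015,"dz": 0,"twist": 0}
    - {"dx": 0,"dy": 0.003,"dz": 0,"twist": 0}
    - {"dx": 0,"dy": 0.003,"dz": 0,"twist": 0}
    - {"dx": 0,"dy": 0.003,"dz": 0,"twist": 0}
    - {"dx": 0,"dy": -0.02,"dz": 0,"twist": 0}
    - {"dx": 0,"dy": -0.05,"dz": 0,"twist": 0}
    - {"dx": 0,"dy": -0.05,"dz": 0,"twist": 0}
    - {"dx": 0,"dy": -0.05,"dz": 0,"twist": 0}
    - {"dx": 0,"dy": -0.05,"dz": 0,"twist": 0}

```text
t: 9.47
eef_pos: [0.4608, 0.0412, 0.1315]
ee_rot: [0.612, 1.57, -2.535]
force: [-0.5, 1.0, -0.3]
width: 0.0006
```

Run:
```python
from h import *
s,M=st();m,im=look('wrist','l_wrist');print(m['eye'])
cv2.imwrite('pics/l_z.png',cv2.resize(im[90:190,180:310],None,fx=6,fy=6,interpolation=cv2.INTER_CUBIC))
```

```text
9.4667 pos [0.4608 0.0412 0.1315] F [-0.5153  0.9914 -0.2635] 
 [[-0.0003 -0.0049 -1.    ]
 [-0.0002 -1.      0.0049]
 [-1.      0.0002  0.0003]]
[ 0.4611 -0.0304  0.2796]
```

View pics/l_wrist.png

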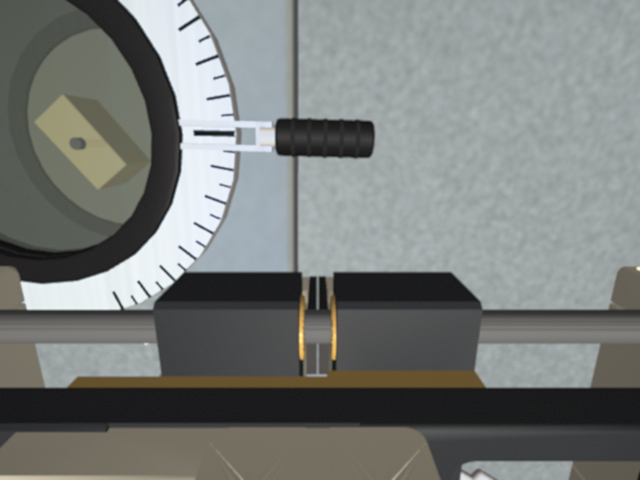

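View pics/l_z.png

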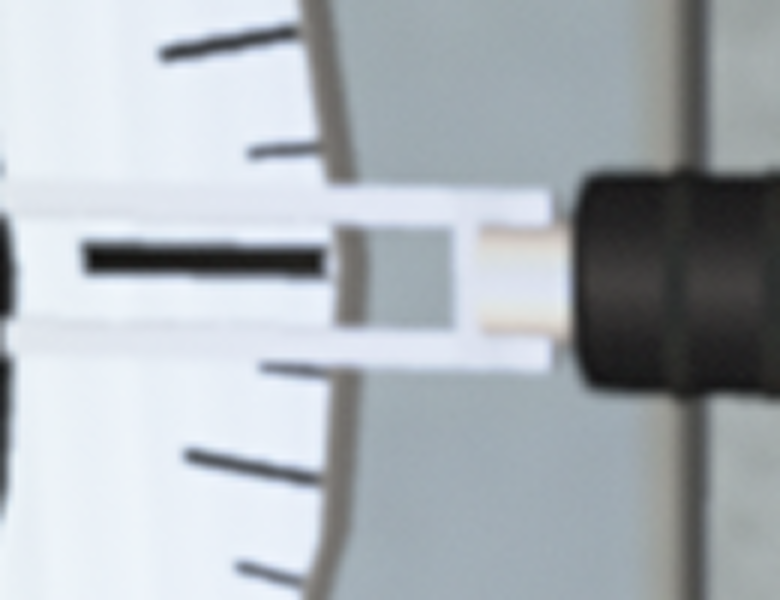

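The zero mark is in the slot but about 2 px above its middle. I'll measure this by intensity profile.

```bash
cat >> h.py <<'E'
def offs(im,r0,r1,c0,c1,wc0,wc1):
    # mark centroid line (dark px) and slot edges in window past the ring (grey gap between white bars)
    g=cv2.cvtColor(im,cv2.COLOR_BGR2GRAY).astype(float)
    mk=[]
    for c in range(c0,c1):
        w=np.clip(200-g[r0:r1,c],0,None);mk.append((c,(w*np.arange(r0,r1)).sum()/w.sum()))
    mk=np.array(mk)
    print('mark fit',np.polyfit(mk[:,0],mk[:,1],1),'at mid',mk[:,1].mean())
    out=[]
    for c in range(wc0,wc1):
        p=g[r0-9:r1+12,c];print(c,p.astype(int))
E
python3 - <<'E'
from h import *
im=cv2.imread('pics/l_wrist.png');offs(im,127,139,197,232,243,253)
E
```

```text
mark fit [  0.0215 128.291 ] at mid 132.9017569987266
243 [167 168 185 216 230 231 232 231 227 202 174 168 170 171 171 171 171 171
 172 171 172 172 173 172 171 174 189 216 229 231 231 230 219]
244 [166 168 183 213 228 231 231 231 227 202 173 166 170 170 170 170 172 171
 171 172 172 171 171 170 169 172 188 215 229 232 232 230 219]
245 [167 166 180 210 228 231 231 231 226 201 172 167 168 170 170 171 172 172
 170 170 171 172 171 170 169 170 185 215 229 232 231 229 219]
246 [166 165 179 211 229 231 231 231 227 202 173 167 168 169 170 170 170 170
 169 171 172 170 170 169 169 169 182 212 228 232 232 230 218]
247 [166 165 178 210 229 231 231 231 227 204 177 167 170 170 170 170 170 169
 169 169 170 168 170 169 169 166 180 212 229 232 231 231 220]
248 [166 165 179 210 229 231 231 232 228 208 179 169 169 169 169 169 170 170
 169 169 169 169 169 168 168 168 181 211 229 231 232 230 222]
249 [166 165 178 210 229 232 231 232 229 207 180 169 169 169 169 169 171 169
 169 169 169 169 168 168 167 168 179 211 229 232 232 231 224]
250 [165 165 179 210 229 232 232 232 228 208 178 169 168 168 169 170 169 170
 169 169 168 167 168 168 167 168 181 211 229 232 232 231 223]
251 [167 165 179 210 229 232 232 232 228 206 177 167 168 169 169 169 170 169
 169 167 168 168 168 167 166 165 180 211 230 232 232 231 223]
252 [166 166 180 210 229 232 231 232 228 208 177 167 167 168 169 168 169 168
 168 167 168 168 168 165 165 166 180 211 229 232 232 231 223]
```

The slot middle is 2.3 px (about 0.8 mm at 89 mm radius) left of zero, so q ≈ 0.009 rad and the grip needs about 1 mm more. That means pushing 54 mm from here, since the last push ended at 53 mm, then backing off again.

Call:
jog_arm:
  motion:
    - {"dx": 0,"dy": 0.025,"dz": 0,"twist": 0}
    - {"dx": 0,"dy": 0.045,"dz": 0,"twist": 0}
    - {"dx": 0,"dy": 0.051,"dz": 0,"twist": 0}
    - {"dx": 0,"dy": 0.0525,"dz": 0,"twist": 0}
    - {"dx": 0,"dy": 0.054,"dz": 0,"twist": 0}
    - {"dx": 0,"dy": 0.054,"dz": 0,"twist": 0}
    - {"dx": 0,"dy": 0.054,"dz": 0,"twist": 0}
    - {"dx": 0,"dy": 0.03,"dz": 0,"twist": 0}
    - {"dx": 0,"dy": 0,"dz": 0,"twist": 0}
    - {"dx": 0,"dy": 0,"dz": 0,"twist": 0}
    - {"dx": 0,"dy": 0,"dz": 0,"twist": 0}
    - {"dx": 0,"dy": 0,"dz": 0,"twist": 0}

```text
t: 10.52
eef_pos: [0.4608, 0.0416, 0.1315]
ee_rot: [0.714, 1.571, -2.432]
force: [-0.8, -0.6, -0.1]
width: 0.0007
```

Run:
```python
from h import *
s,M=st();m,im=look('wrist','n_wrist');print(m['eye'])
cv2.imwrite('pics/n_z.png',cv2.resize(im[90:190,180:310],None,fx=6,fy=6,interpolation=cv2.INTER_CUBIC))
offs(im,127,139,197,232,246,250)
```

```text
10.5167 pos [0.4608 0.0416 0.1315] F [-0.8479 -0.5867 -0.0677] 
 [[-0.0002 -0.0042 -1.    ]
 [-0.0002 -1.      0.0042]
 [-1.      0.0002  0.0002]]
[ 0.4612 -0.03    0.2796]
mark fit [  0.0165 128.132 ] at mid 131.67181333981426
246 [229 231 231 232 226 196 166 164 168 169 168 169 169 170 170 170 169 170
 170 170 169 172 188 217 230 231 231 230 223 199 176 170 170]
247 [228 231 231 232 227 201 170 165 168 169 168 169 169 169 170 169 170 170
 169 169 170 171 188 216 230 231 231 231 223 200 176 169 170]
248 [229 231 231 232 227 203 175 166 168 169 170 169 169 170 169 170 170 169
 169 170 168 170 187 215 229 232 232 231 222 199 176 168 170]
249 [229 231 232 231 228 206 176 167 168 168 169 169 169 169 170 169 170 169
 169 168 168 171 188 217 231 232 232 231 223 200 174 168 169]
```

View pics/n_z.png

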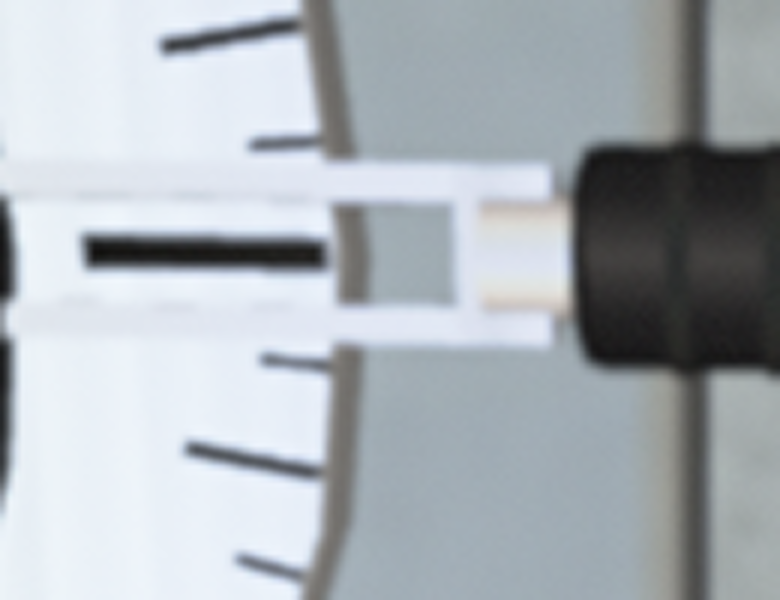

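The slot's centre is now 0.45 px (about 0.15 mm, q ≈ −0.002 rad) from the zero mark. I'll lift clear and do a final overall check.

Call:
jog_arm:
  motion:
    - {"dx": -0.03,"dy": 0,"dz": 0,"twist": 0}
    - {"dx": -0.06,"dy": 0,"dz": 0,"twist": 0}
    - {"dx": -0.1,"dy": -0.03,"dz": 0,"twist": 0}
    - {"dx": -0.1,"dy": -0.07,"dz": 0,"twist": 0}
    - {"dx": -0.1,"dy": -0.1,"dz": 0,"twist": 0}
    - {"dx": -0.1,"dy": -0.14,"dz": 0,"twist": 0}
    - {"dx": -0.1,"dy": -0.18,"dz": 0,"twist": 0}
    - {"dx": -0.1,"dy": -0.2,"dz": 0,"twist": 0}
    - {"dx": -0.1,"dy": -0.2,"dz": 0,"twist": 0}
    - {"dx": -0.1,"dy": -0.2,"dz": 0,"twist": 0}
    - {"dx": -0.1,"dy": -0.2,"dz": 0,"twist": 0}

```text
t: 11.48
eef_pos: [0.462, 0.2404, 0.2313]
ee_rot: [0.808, 1.57, -2.339]
force: [0.0, 0.2, 1.0]
width: 0.0002
```

Run:
```python
from h import *
s,M=st();m2,im2=look('top','p_top');m3,im3=look('side','p_side')
cv2.imwrite('pics/p_topz.png',cv2.resize(im2[168:292,270:420],None,fx=4.8,fy=4.8,interpolation=cv2.INTER_CUBIC))
cv2.imwrite('pics/p_sidez.png',cv2.resize(im3[160:345,270:450],None,fx=3.2,fy=3.2,interpolation=cv2.INTER_CUBIC))
```

```text
11.4833 pos [0.462  0.2404 0.2313] F [0.0478 0.1626 1.0171] 
 [[-0.0006 -0.0061 -1.    ]
 [-0.0006 -1.      0.0061]
 [-1.      0.0006  0.0006]]
```

View pics/p_topz.png

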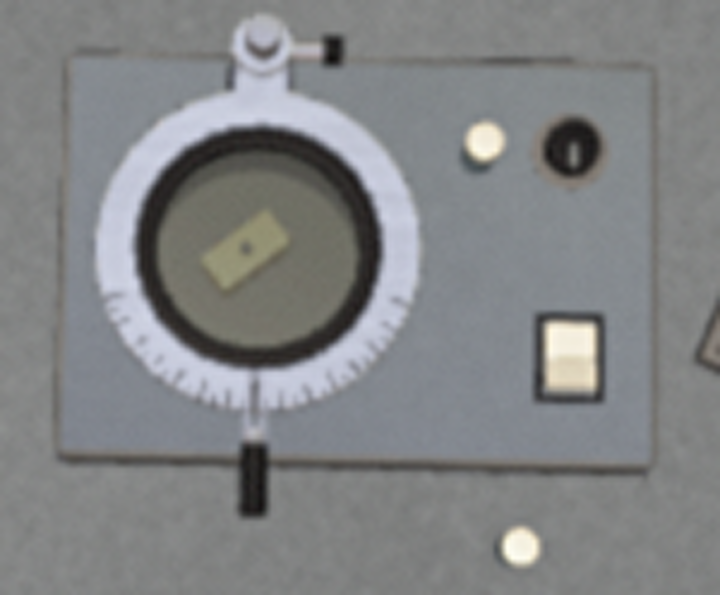

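View pics/p_sidez.png

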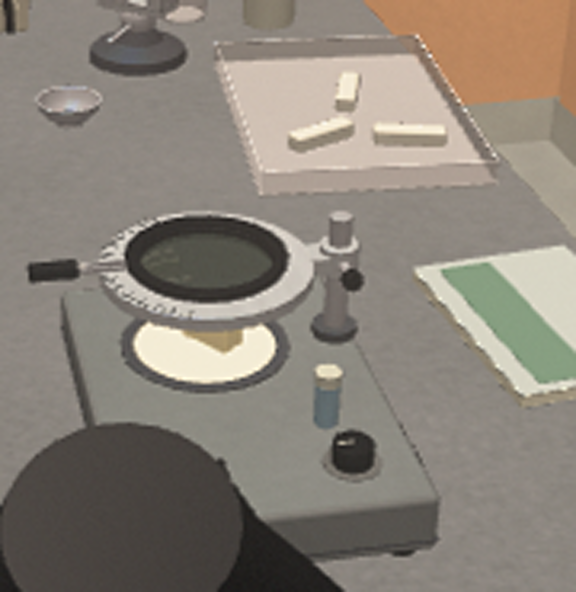

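The lever is over the zero mark, the rocker is flipped, and the test block and vials haven't moved. Handing in.

```bash
python3 -c "
from station import arm
print(arm.job_done(),arm.get_state()['t'])"
```

```text
the job is handed in; nothing more can be done
the job is handed in; nothing more can be done
```

The polariscope is set for dark field, and I handed the job in at about 12 s of the 53 s allowed.

- **Switch:** I pressed the raised half down first, with one fingertip, until it stopped at about 10 N with the tip at roughly 60 mm. The pictures then showed the far half flat and the near half standing up. I could not see any clear change in the window's brightness, so the rocker's position is my only evidence that the light is on.
- **Lever:** I pushed it round from about 0.91 rad with the closed fingers, without gripping it, and made one 1 mm correction. In the last close view from nearly above, the zero mark was about 0.15 mm from the middle of the slot (about −0.002 rad).
- **Surroundings:** In the final top and side views the test block and both vials stand where they were. The arm was clear of everything.

**Checks that failed or disagreed:**
- One wrist picture, taken while the arm was still moving, gave positions 6–8 mm off. I measured again once the arm had settled and it agreed with the top view to about 4 mm.
- One move call was refused because I left out "twist"; nothing moved.

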